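Tip the cover into the screwdriving fixture, seat it and fold the hold-down arm over it

TASK

Push over the aluminium cover that stands on edge in the screwdriving fixture, so that it lies flat on the plate with its four screw bosses up, and push it along until its edge is flush against the steel end stop. Then push the hinged hold-down arm over until it is fully down above the cover. Only push: never lift or carry the cover, and leave the other things where they stand.

Things in the scene. Friction and masses are not known exactly. Their poses are not given: they have to be found in the camera images.
- fixture: Fixed dark steel base plate, x -120 to +75 mm, y -130 to +110 mm from its origin, which lies at table level (z up); plate top at z = 12 mm. With the cover home against the end stop and centred, cover_mid is over the origin (x = 0, y = 0) at z = 22 mm. Two hinge cheeks (10 x 22 mm, tops at z = 52 mm) stand at x = -21 and +21, y = 88 mm. Axes: +x towards the end stop, +y towards the hinge.
- stop_face (a point): Middle of the end stop's face at plate level, in the fixture's frame x = 42, y = 0, z = 12 mm. The stop is a steel strip along the fixture's y, 120 mm long, 14 mm thick, 16 mm high above the plate; its face looks to the fixture's -x.
- cover: Loose die-cast aluminium cover, about 0.3 kg: slab 20 (x) x 110 (y) x 84 (z) mm, standing on its long edge at the plate's -x end. Origin: centre of its underside, z up as it stands. Its plain +x face looks to the stop; four bosses (14 mm across, 6 mm tall) on its -x face at y = -44 and +44, z = 12 and 72 mm. Lying as wanted, its x axis points down and its z axis along the fixture's +x.
- cover_mid (a point): Centre of the cover's slab (z = 42 mm in the cover's frame). Lying flat, the slab reaches 42 mm from it to either side in the fixture's x; slab top 32 mm, boss tops 38 mm above the table.
- cover_foot (a point): Middle of the cover's lower edge on its plain side (cover frame x = 10, z = 0). Pushed near the top of the boss face (z about 70 mm), the cover turns about this edge and, past some 13 degrees, falls onto its plain face, ending roughly 10 to 30 mm short of the stop.
- clamp (a joint): Hold-down arm's hinge, rad: 0 = fully down on a hard stop, level, reaching from the hinge to the fixture's -y over the cover; 1.57 = upright; up to 1.95 = leaning to +y. Starts at 1.45 to 1.9. Stiff by friction (0.12 N m): it stays where it is left and must be pushed all the way, 1 to 3 N near its tip.
- clamp_hinge (a point): Hinge axis of the arm, in the fixture's frame at x = 0, y = 88, z = 46 mm; it runs along the fixture's x. The arm is an aluminium bar 26 mm wide (x), 12 mm thick, centred on this axis, 104 mm from hinge to tip; fully down, its top is at z = 52 mm.
- clamp_tip (a point): Middle of the arm's free end, 104 mm from the hinge. A rubber pad (18 mm across) sits on the arm's inner side 88 mm from the hinge, its face 14 mm from the bar's middle plane, 2 mm above the lying cover when fully down.
- screw_cup: Bystander: small open steel cup, 34 mm across, 32 mm tall, loose on the -y side of the fixture's plate. Origin under its centre.
- bit_block: Bystander: black plastic block 34 x 30 x 22 mm with four steel bits standing 18 mm out of it, loose on the -y side of the fixture's plate. Origin under its centre.
- jar: Bystander: closed jar, 60 mm across, 75 mm tall, on the table beside the fixture. Origin under its centre.
- adapter: Bystander: black power adapter box, 130 x 62 x 34 mm, on the table beside the fixture. Origin under its centre.
- small_cover: Bystander: small aluminium cover lying flat, 70 x 50 x 18 mm, on the table beside the fixture. Origin under its centre.
- wrench: Bystander: wrench 150 mm long lying on the table.
- screwdriver: Bystander: screwdriver 160 mm long lying on the table.

How it is judged:
By the outcome, as a careful person would: the job done as asked, in the order asked, and still so for the second after the job is handed in, with the robot touching nothing.
It also fails if it takes over 48 s, if anything falls off the work surface, if the arm or the gripper's body presses on something with over 40 N, if the wrist force passes 120 N, or if a joint passes its speed limit or range.

ROBOT

A 7-joint arm with a two-finger parallel gripper is mounted at the origin on the work surface. World frame = base frame: x ahead of the robot, y to its left, z up, the work surface at z = 0. Lengths are in m, angles in rad, forces in N, time in s.
With the tool pointing down it reaches from about 0.425 to 0.875 m from the base axis. Payload 4.7 kg.
Tool frame: the origin (TCP) lies where the fingers leave the gripper's body, on its centre line; the fingertips stand 70 mm ahead of it and the grasp point (between the pads) lies 51 mm ahead of it; z points along the fingers, y is the line along which they close (so a half turn about z gives the same grasp; the last joint's range is limited). The gripper opens to 87 mm and grips with 3 to 60 N. Pads are 19 mm wide; open, the fingers measure 117 mm over their backs; the gripper's body (75 mm by 190 mm) begins 51 mm behind the grasp point.
Start: joints at [1.149, 0.321, -0.07, 1.45, 0.023, 1.371, -0.057], TCP at [0.274, -0.589, 0.292] pointing down, gripper open.
Joint ranges: [-2.86, 2.86], [-0.3, 2.09], [-1.38, 1.24], [0.06, 2.45], [-1.56, 4.7], [0.09, 2.05], [-2.69, 2.69]. Speed limits (rad/s): [2.57, 2.57, 3.14, 3.14, 3.14, 3.14, 3.14].

INTERFACE

Orientations are given as a rotation vector (axis times angle).
In Python, from bench import get_state, get_image, get_calibration, close_job gives the robot as it stands.
- The arm moves only by the tool send_rows, never from a script. Its argument "rows" is a list of rows, each an object of numbers: "hand": the finger opening in mm, from 0 to 87; "x", "y", "z": the shift along the world's x, y, z in mm; "roll": the turn about the world's z in degrees. A call has 1 to 10 rows; each row shifts and turns the commanded pose from where the row before left it; what a row does not reach is not made up. A row lasts 1/10 s, in which the tool goes at most 50 mm and 8.59 degrees, less where a joint would pass 70% of its speed; a pose out of reach is approached as far as the arm can. A call is refused whole if a number of a shift passes 50 or a number of a turn 8.59, either way. A call with a gripper value outside its range is refused whole. The fingers move at their own pace and stop on an object; "force" is the grip in N (left out, the last holds). Time passes only in rows, so rows that do not move let the fingers close. It gives the time, the measured TCP pose, the force, the opening and the grip force at its end, in the units of the state.
- get_state(): the state, without advancing time (a new reading comes with each control period).
- get_image(name): name is "side" or "top" or "wrist"; returns the picture (384x512x3 uint8, blue, green, red); there is no depth.
- get_calibration(name): a dict with "mtx" (3x3 intrinsics, pixels), "world_from_camera" (4x4, takes a point from camera to world coordinates). Camera axes: x right, y down, z forward; pixel columns grow to the right and rows downward; lengths in m; the calibration is good to about 2 mm. A picture is of the moment at which its call begins: read the wrist's pose just before it. get_calibration takes no time and is no camera call; for the wrist camera it gives the pose at the moment of the call.
- close_job(): hands the job in; it is judged then, once.
The state is a dict: "time": time; "joint_positions": joint angles; "qd": joint speeds; "joint_torque": joint torques, N m; "position": TCP position; "tool_rot": TCP orientation; "ft_force": force on the tool from outside, world axes, zero at the start; "torque": the same for the moment, N m; "grip_width": opening from 0.0 (shut) to 1.0 (fully open); "grip_force": force on a finger pad.
Only numpy, scipy, OpenCV 4.12 (cv2) and the standard library are available. Lean on these libraries where they do the work, as an engineer would, in place of code of your own. Each camera call takes 0.05 s, during which the arm holds its last target. There are 200 camera calls.

## Working session

There is one attempt and no reset: what is moved stays moved. The work goes in short steps, Python scripts to look and compute and a tool call to move; the robot and the scene stay as the last step left them, time stands still between calls to the robot, and variables do not carry over. Pictures are saved under pics/ and viewed, at most 10 in all, crops included, and the job is handed in when it is done.

Besides the shell and the picture viewer there is one more tool, called after "Call:" in YAML: its name, and indented under it one key for each argument. send_rows: Moves the arm, as the interface text tells. Its arguments: {"type":"object","properties":{"rows":{"type":"array","items":{"type":"object","properties":{"hand":{"type":"number"},"x":{"type":"number"},"y":{"type":"number"},"z":{"type":"number"},"roll":{"type":"number"}}}},"force":{"type":"number"}},"required":["rows"]}

```bash
mkdir -p pics
python3 - <<'E'
from bench import *
import cv2
s=get_state();print(s)
for n in("top","side"):
    cv2.imwrite(f"pics/{n}0.png",cv2.resize(get_image(n),(800,600),interpolation=cv2.INTER_CUBIC));c=get_calibration(n);print(n,c)
E
```

```text
{'time': 0.0, 'joint_positions': array([ 1.14912143,  0.32183333, -0.07005442,  1.45164559,  0.02261787,
        1.37079213, -0.05686541]), 'qd': array([ 4.47382096e-07,  1.14853812e-03,  2.81930440e-03,  6.10113438e-05,
       -1.29967551e-03, -6.62221977e-04,  4.56579063e-05]), 'joint_torque': array([ 2.41714934e-04, -4.91285098e+01, -4.03567208e-01, -3.12526131e+01,
       -6.37806044e-02,  4.37191303e-02,  1.61109811e-04]), 'position': array([ 0.2741414 , -0.58891209,  0.29116921]), 'tool_rot': array([-3.06552656e+00, -6.78777761e-01,  8.30146548e-04]), 'ft_force': array([-0.15586168, -0.106347  , -0.58341284]), 'torque': array([-0.00173541, -0.02285852,  0.04801862]), 'grip_force': 0.0, 'grip_width': 1.0019094744196566}
top {'mtx': array([[410.14218121,   0.        , 251.48386719],
       [  0.        , 410.14218121, 197.35434017],
       [  0.        ,   0.        ,   1.        ]]), 'world_from_camera': array([[ 0.01836587, -0.99448745,  0.10323474,  0.42506897],
       [-0.99951523, -0.01566578,  0.02690515, -0.00762746],
       [-0.02513958, -0.10367883, -0.99429307,  1.10518646],
       [ 0.        ,  0.        ,  0.        ,  1.        ]])}
side {'mtx': array([[386.48596461,   0.        , 258.12357238],
       [  0.        , 386.48596461, 185.78975971],
       [  0.        ,   0.        ,   1.        ]]), 'world_from_camera': array([[-0.88929316, -0.19955746,  0.41150274,  0.08498031],
       [-0.45694009,  0.42520909, -0.7812829 ,  0.87210553],
       [-0.01906387, -0.88282164, -0.46932134,  0.61711408],
       [ 0.        ,  0.        ,  0.        ,  1.        ]])}
```

View pics/top0.png

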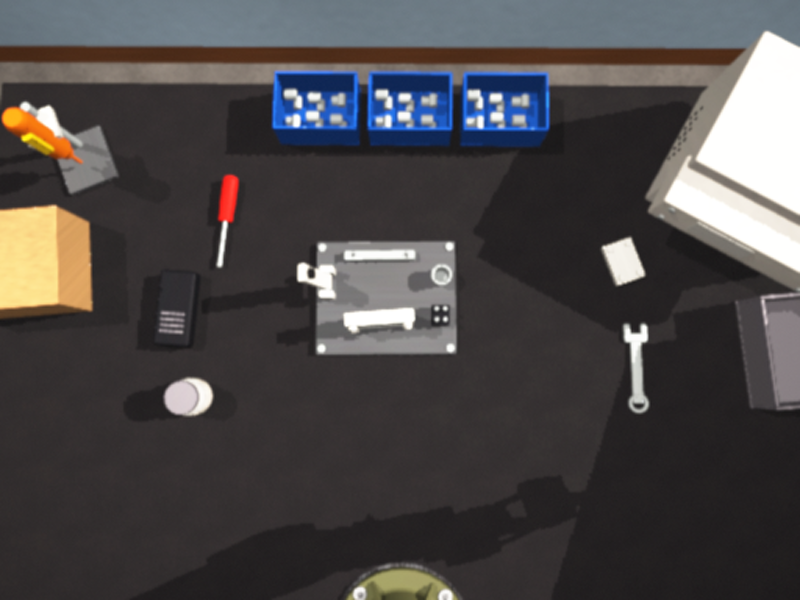

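View pics/side0.png

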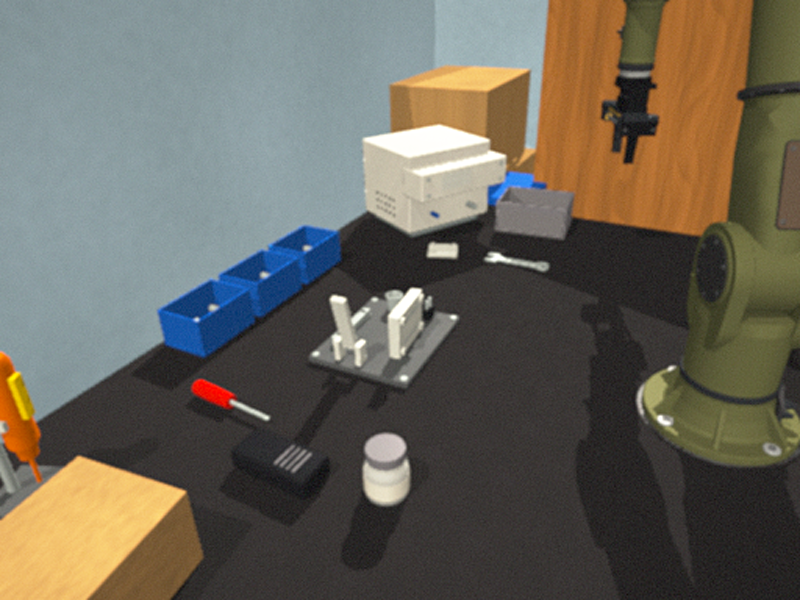

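Top view: the plate's corners are near (317,242), (455,242), (317,353) and (455,353). The stop is on the far side at row 255, the cover stands at (380,320), and the arm is upright at (318,278). The side view agrees. I'll enlarge the top view for exact pixels.

Run:
```python
from bench import *
import cv2
a=get_image("top")[145:235,190:305];cv2.imwrite("pics/c1.png",cv2.resize(a,None,fx=6.5,fy=6.5,interpolation=cv2.INTER_CUBIC))
```

```text
(no output)
```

View pics/c1.png

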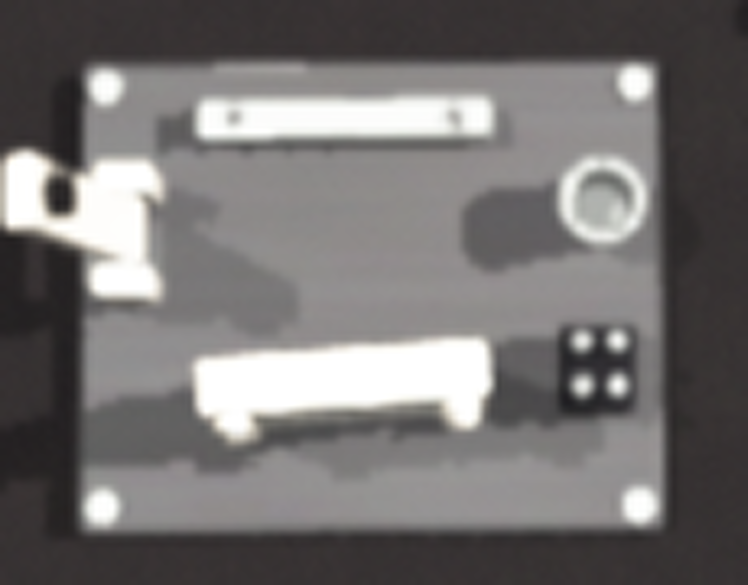

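The plate's corners in the crop are (83,63), (658,63), (663,530) and (83,530). The stop top runs from (195,97) to (493,138). The cover's top is (195,360), (490,340), (490,395), (195,415), slightly yawed. The arm tip is near (22,190), leaning to +y.

```bash
cat > h.py <<'E'
from bench import *
import numpy as np
def ray(n,px,z):
    c=get_calibration(n);T=c["world_from_camera"];d=T[:3,:3]@np.linalg.solve(c["mtx"],[px[0],px[1],1]);o=T[:3,3]
    return (o+d*(z-o[2])/d[2])*1000
E
python3 - <<'E'
from h import *
def f(u,v,z): return ray("top",(190+(u+.5)/6.5-.5,145+(v+.5)/6.5-.5),z)[:2]
for nm,z,P in(("plate",.012,[(83,63),(658,63),(663,530),(83,530)]),("stop",.028,[(195,97),(493,97),(493,137),(195,138)]),("cover",.096,[(195,360),(490,340),(490,395),(195,415)]),("arm",.146,[(10,152),(5,225),(45,190)]),("cheek",.052,[(95,160),(160,165),(90,298),(158,298)]),("cup",.032,[(602,200)]),("bit",.022,[(597,370)])):
    q=np.array([f(*p,z) for p in P]);print(nm,q.round(0).tolist(),q.mean(0).round(1))
E
```

```text
plate [[654.0, 158.0], [657.0, -82.0], [463.0, -86.0], [459.0, 152.0]] [558.6  35.3]
stop [[637.0, 109.0], [639.0, -14.0], [622.0, -14.0], [620.0, 108.0]] [629.7  47.3]
cover [[522.0, 99.0], [532.0, -14.0], [511.0, -14.0], [501.0, 98.0]] [516.3  42.3]
arm [[593.0, 163.0], [566.0, 164.0], [579.0, 150.0]] [579.1 159.1]
cheek [[606.0, 146.0], [605.0, 119.0], [551.0, 146.0], [551.0, 119.0]] [578.1 132.4]
cup [[596.0, -59.0]] [596.2 -58.6]
bit [[528.0, -58.0]] [527.7 -57.8]
```

Fixture origin is about (581,46), yaw about 1.2°. The cover's top centre is about (516,42), yaw 5°. I'm approaching behind the cover.

Call:
send_rows:
  rows:
    - {"x": 18,"y": 42,"roll": -2.8,"hand": 35}
    - {"x": 18,"y": 42,"roll": -2.8}
    - {"x": 18,"y": 42,"roll": -2.8}
    - {"x": 18,"y": 42,"roll": -2.8}
    - {"x": 18,"y": 42,"roll": -2.8}
    - {"x": 18,"y": 42,"roll": -2.8}
    - {"x": 18,"y": 42,"roll": -2.8}

```text
schema error: expected keys hand, x, y, z, roll
```

Call:
send_rows:
  rows:
    - {"x": 6,"y": 42}
    - {"x": 6,"y": 42}
    - {"x": 6,"y": 42}
    - {"x": 6,"y": 42}
    - {"x": 6,"y": 42}
    - {"x": 6,"y": 42}
    - {"x": 6,"y": 42}
    - {"x": 6,"y": 42}
    - {}
    - {}

```text
schema error: expected keys hand, x, y, z, roll
```

All five keys are needed in each row.

Call:
send_rows:
  rows:
    - {"x": 18,"y": 42,"z": 0,"roll": -2.8,"hand": 35}
    - {"x": 18,"y": 42,"z": 0,"roll": -2.8,"hand": 35}
    - {"x": 18,"y": 42,"z": 0,"roll": -2.8,"hand": 35}
    - {"x": 18,"y": 42,"z": 0,"roll": -2.8,"hand": 35}
    - {"x": 18,"y": 42,"z": 0,"roll": -2.8,"hand": 35}
    - {"x": 18,"y": 42,"z": 0,"roll": -2.8,"hand": 35}
    - {"x": 18,"y": 42,"z": 0,"roll": -2.8,"hand": 35}

```text
time: 0.85
position: [0.4007, -0.2933, 0.2921]
tool_rot: [3.138, 0.144, -0.0]
ft_force: [1.2, 0.1, -0.0]
grip_width: 0.461
grip_force: 0.0
```

Call:
send_rows:
  rows:
    - {"x": 6,"y": 42,"z": 0,"roll": 0,"hand": 35}
    - {"x": 6,"y": 42,"z": 0,"roll": 0,"hand": 35}
    - {"x": 6,"y": 42,"z": 0,"roll": 0,"hand": 35}
    - {"x": 6,"y": 42,"z": 0,"roll": 0,"hand": 35}
    - {"x": 6,"y": 42,"z": 0,"roll": 0,"hand": 35}
    - {"x": 6,"y": 42,"z": 0,"roll": 0,"hand": 35}
    - {"x": 6,"y": 42,"z": 0,"roll": 0,"hand": 35}
    - {"x": 6,"y": 42,"z": 0,"roll": 0,"hand": 35}
    - {"x": 0,"y": 0,"z": 0,"roll": 0,"hand": 35}
    - {"x": 0,"y": 0,"z": 0,"roll": 0,"hand": 35}

```text
time: 1.85
position: [0.4482, 0.0414, 0.2922]
tool_rot: [3.137, 0.151, -0.001]
ft_force: [0.2, -0.3, -1.3]
grip_width: 0.402
grip_force: 0.0
```

Call:
send_rows:
  rows:
    - {"x": 2,"y": 0,"z": -40,"roll": 0,"hand": 35}
    - {"x": 0,"y": 0,"z": -40,"roll": 0,"hand": 35}
    - {"x": 0,"y": 0,"z": -40,"roll": 0,"hand": 35}
    - {"x": 0,"y": 0,"z": -20,"roll": 0,"hand": 35}
    - {"x": 10,"y": 0,"z": 0,"roll": 0,"hand": 35}
    - {"x": 10,"y": 0,"z": 0,"roll": 0,"hand": 35}
    - {"x": 5,"y": 0,"z": 0,"roll": 0,"hand": 35}
    - {"x": 0,"y": 0,"z": 0,"roll": 0,"hand": 35}

```text
time: 2.65
position: [0.4775, 0.0405, 0.1538]
tool_rot: [-3.138, -0.146, -0.005]
ft_force: [-0.4, -0.1, -0.4]
grip_width: 0.399
grip_force: 0.0
```

Run:
```python
from bench import *
import cv2
a=cv2.resize(get_image("side")[160:260,185:310],(750,600),interpolation=cv2.INTER_CUBIC);cv2.imwrite("pics/s1.png",a)
s=get_state();print(s['position'],s['ft_force'],s['grip_width'])
```

```text
[0.47664366 0.0406897  0.15347155] [-1.06334112 -0.64220525  0.09098879] 0.40164182376744867
```

View pics/s1.png

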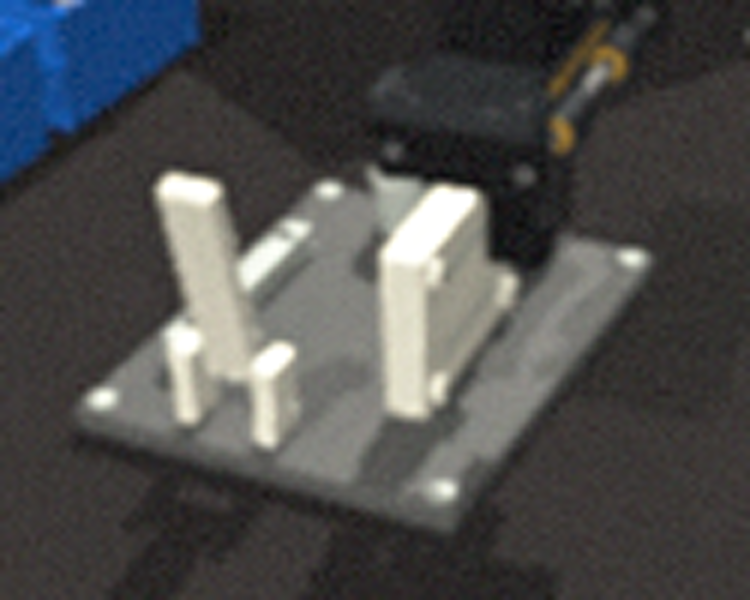

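The gripper is behind the cover's boss face, with the fingers at upper-face height around (520,230), and clear of the arm. Now I push.

Call:
send_rows:
  rows:
    - {"x": 5,"y": 0,"z": 0,"roll": 0,"hand": 35}
    - {"x": 5,"y": 0,"z": 0,"roll": 0,"hand": 35}
    - {"x": 5,"y": 0,"z": 0,"roll": 0,"hand": 35}
    - {"x": 5,"y": 0,"z": 0,"roll": 0,"hand": 35}
    - {"x": 5,"y": 0,"z": 0,"roll": 0,"hand": 35}

```text
time: 3.2
position: [0.5007, 0.0407, 0.1523]
tool_rot: [3.138, 0.147, -0.0]
ft_force: [-0.1, 0.7, -0.6]
grip_width: 0.403
grip_force: 0.2
```

Call:
send_rows:
  rows:
    - {"x": 5,"y": 0,"z": 0,"roll": 0,"hand": 35}
    - {"x": 5,"y": 0,"z": 0,"roll": 0,"hand": 35}
    - {"x": 5,"y": 0,"z": 0,"roll": 0,"hand": 35}
    - {"x": 5,"y": 0,"z": 0,"roll": 0,"hand": 35}
    - {"x": 0,"y": 0,"z": 0,"roll": 0,"hand": 35}
    - {"x": 0,"y": 0,"z": 0,"roll": 0,"hand": 35}
    - {"x": 0,"y": 0,"z": 0,"roll": 0,"hand": 35}
    - {"x": 0,"y": 0,"z": 0,"roll": 0,"hand": 35}

```text
time: 4.0
position: [0.5202, 0.0407, 0.1523]
tool_rot: [3.138, 0.147, -0.0]
ft_force: [-0.4, 0.1, -0.0]
grip_width: 0.397
grip_force: 0.0
```

Run:
```python
from bench import *
import cv2
a=cv2.resize(get_image("side")[160:260,185:310],(750,600),interpolation=cv2.INTER_CUBIC);cv2.imwrite("pics/s2.png",a)
s=get_state();print(s['position'],s['ft_force'],s['grip_width'])
```

```text
[0.52019717 0.04069508 0.15230506] [ 0.23333728  0.27628216 -0.37258945] 0.40252902630024245
```

View pics/s2.png

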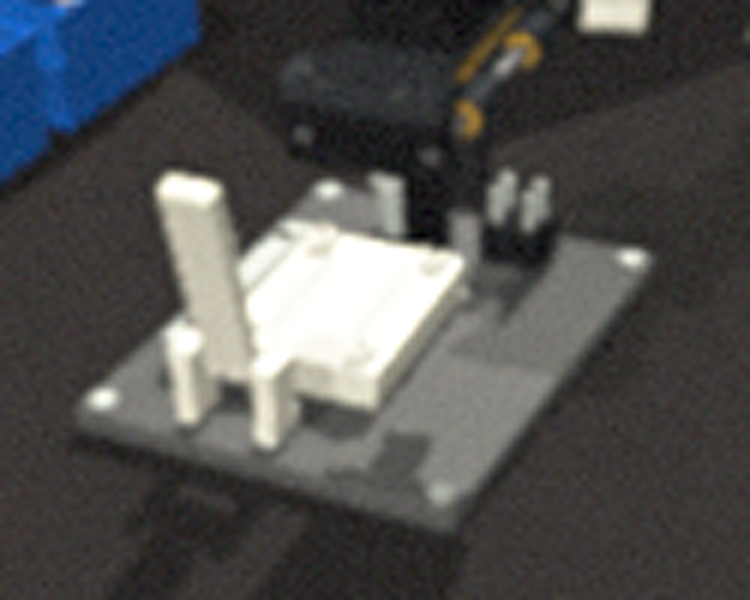

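The cover lies flat, bosses up, just short of the stop, and the bit block hasn't moved. I back off, lower and widen the fingers, and push at the rear edge.

Call:
send_rows:
  rows:
    - {"x": -20,"y": -2,"z": 0,"roll": -2,"hand": 55}
    - {"x": -18,"y": -2,"z": 0,"roll": -2,"hand": 55}
    - {"x": 0,"y": -2,"z": -20,"roll": 0,"hand": 55}
    - {"x": 0,"y": -2,"z": -20,"roll": 0,"hand": 55}
    - {"x": 0,"y": 0,"z": -15,"roll": 0,"hand": 55}
    - {"x": 0,"y": 0,"z": -9,"roll": 0,"hand": 55}
    - {"x": 0,"y": 0,"z": 0,"roll": 0,"hand": 55}
    - {"x": 0,"y": 0,"z": 0,"roll": 0,"hand": 55}

```text
time: 4.85
position: [0.4827, 0.0331, 0.0885]
tool_rot: [-3.141, -0.038, -0.0]
ft_force: [-0.0, -0.4, -0.2]
grip_width: 0.632
grip_force: 0.0
```

Call:
send_rows:
  rows:
    - {"x": 5,"y": 0,"z": 0,"roll": 0,"hand": 55}
    - {"x": 5,"y": 0,"z": 0,"roll": 0,"hand": 55}
    - {"x": 5,"y": 0,"z": 0,"roll": 0,"hand": 55}
    - {"x": 5,"y": 0,"z": 0,"roll": 0,"hand": 55}
    - {"x": 5,"y": 0,"z": 0,"roll": 0,"hand": 55}
    - {"x": 5,"y": 0,"z": 0,"roll": 0,"hand": 55}
    - {"x": 5,"y": 0,"z": 0,"roll": 0,"hand": 55}
    - {"x": 3,"y": 0,"z": 0,"roll": 0,"hand": 55}
    - {"x": 2,"y": 0,"z": 0,"roll": 0,"hand": 55}

```text
time: 5.75
position: [0.5221, 0.0329, 0.0881]
tool_rot: [-3.141, -0.038, 0.002]
ft_force: [-2.4, 0.5, 1.5]
grip_width: 0.631
grip_force: 0.9
```

Call:
send_rows:
  rows:
    - {"x": 2,"y": 0,"z": 0,"roll": 0,"hand": 55}
    - {"x": 2,"y": 0,"z": 0,"roll": 0,"hand": 55}
    - {"x": 1,"y": 0,"z": 0,"roll": 0,"hand": 55}
    - {"x": 0,"y": 0,"z": 0,"roll": 0,"hand": 55}

```text
time: 6.15
position: [0.5275, 0.0327, 0.0882]
tool_rot: [3.141, 0.037, 0.0]
ft_force: [-0.9, -0.7, -0.3]
grip_width: 0.633
grip_force: 0.3
```

Call:
send_rows:
  rows:
    - {"x": 1,"y": 0,"z": 0,"roll": 0,"hand": 55}
    - {"x": 1,"y": 0,"z": 0,"roll": 0,"hand": 55}
    - {"x": 0,"y": 0,"z": 0,"roll": 0,"hand": 55}

```text
time: 6.45
position: [0.5292, 0.033, 0.0882]
tool_rot: [-3.141, -0.038, 0.001]
ft_force: [-0.9, 1.2, 0.3]
grip_width: 0.63
grip_force: 0.9
```

Call:
send_rows:
  rows:
    - {"x": 1,"y": 0,"z": 0,"roll": 0,"hand": 55}
    - {"x": 1,"y": 0,"z": 0,"roll": 0,"hand": 55}
    - {"x": 0,"y": 0,"z": 0,"roll": 0,"hand": 55}

```text
time: 6.75
position: [0.5299, 0.033, 0.088]
tool_rot: [3.141, 0.038, -0.006]
ft_force: [-5.6, 1.0, 4.0]
grip_width: 0.634
grip_force: 3.1
```

Call:
send_rows:
  rows:
    - {"x": 1,"y": 0,"z": 0,"roll": 0,"hand": 55}
    - {"x": 1,"y": 0,"z": 0,"roll": 0,"hand": 55}
    - {"x": 0,"y": 0,"z": 0,"roll": 0,"hand": 55}
    - {"x": 0,"y": 0,"z": 0,"roll": 0,"hand": 55}

```text
time: 7.15
position: [0.5302, 0.033, 0.0877]
tool_rot: [3.14, 0.038, -0.012]
ft_force: [-10.6, 1.2, 7.7]
grip_width: 0.629
grip_force: 5.3
```

Call:
send_rows:
  rows:
    - {"x": 1,"y": 0,"z": 0,"roll": 0,"hand": 55}
    - {"x": 1,"y": 0,"z": 0,"roll": 0,"hand": 55}
    - {"x": 0,"y": 0,"z": 0,"roll": 0,"hand": 55}
    - {"x": 0,"y": 0,"z": 0,"roll": 0,"hand": 55}

```text
time: 7.55
position: [0.5306, 0.033, 0.0873]
tool_rot: [3.14, 0.038, -0.019]
ft_force: [-15.0, 1.2, 10.5]
grip_width: 0.633
grip_force: 7.5
```

Resistance builds to 15 N with no more travel, so the cover is home. I retract and look.

Call:
send_rows:
  rows:
    - {"x": -4,"y": 0,"z": 0,"roll": 0,"hand": 55}
    - {"x": -20,"y": 0,"z": 0,"roll": 0,"hand": 55}
    - {"x": -20,"y": 0,"z": 10,"roll": 0,"hand": 0}
    - {"x": -30,"y": 0,"z": 40,"roll": 0,"hand": 0}
    - {"x": -30,"y": 0,"z": 40,"roll": 0,"hand": 0}
    - {"x": 0,"y": 0,"z": 45,"roll": 0,"hand": 0}
    - {"x": 0,"y": 0,"z": 30,"roll": 0,"hand": 0}
    - {"x": 0,"y": 0,"z": 0,"roll": 0,"hand": 0}

```text
time: 8.35
position: [0.4346, 0.0325, 0.2585]
tool_rot: [3.138, 0.036, 0.019]
ft_force: [0.4, -0.4, -0.5]
grip_width: 0.168
grip_force: 0.0
```

Run:
```python
from bench import *
import cv2
a=get_image("top")[145:235,190:305];cv2.imwrite("pics/c2.png",cv2.resize(a,None,fx=6.5,fy=6.5,interpolation=cv2.INTER_CUBIC))
s=get_state();print(s['position'],s['ft_force'],s['grip_width'])
```

```text
[0.43333955 0.03237335 0.25596409] [0.19102693 0.50881781 0.55229877] 0.12629591793034317
```

View pics/c2.png

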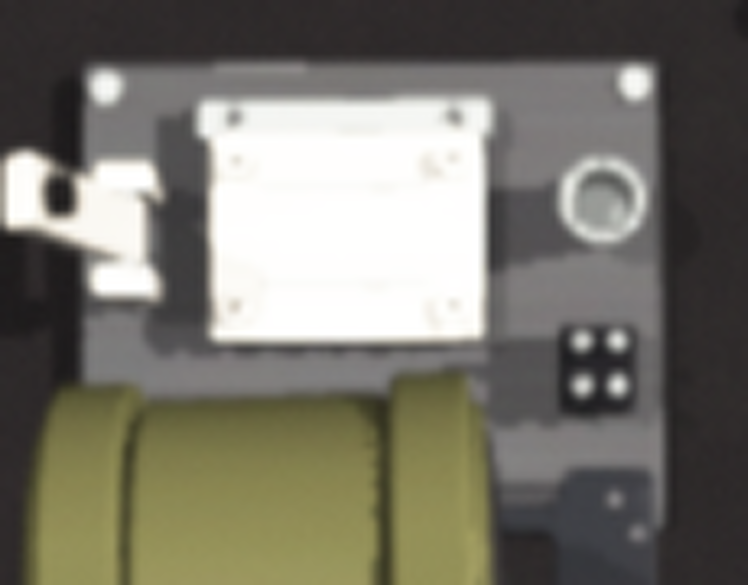

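The cover sits flush against the stop, centred, and the bystanders are unmoved. Now to the +y side of the arm.

Call:
send_rows:
  rows:
    - {"x": 24,"y": 29,"z": 0,"roll": 0,"hand": 0}
    - {"x": 24,"y": 29,"z": 0,"roll": 0,"hand": 0}
    - {"x": 24,"y": 29,"z": 0,"roll": 0,"hand": 0}
    - {"x": 24,"y": 29,"z": 0,"roll": 0,"hand": 0}
    - {"x": 24,"y": 29,"z": 0,"roll": 0,"hand": 0}
    - {"x": 24,"y": 29,"z": 0,"roll": 0,"hand": 0}
    - {"x": 0,"y": 0,"z": 0,"roll": 0,"hand": 0}
    - {"x": 0,"y": 0,"z": -25,"roll": 0,"hand": 0}
    - {"x": 0,"y": 0,"z": -35,"roll": 0,"hand": 0}
    - {"x": 0,"y": 0,"z": 0,"roll": 0,"hand": 0}

```text
time: 9.4
position: [0.5723, 0.2044, 0.1875]
tool_rot: [3.138, 0.037, -0.015]
ft_force: [-0.5, -0.8, -0.3]
grip_width: 0.007
grip_force: 0.0
```

Call:
send_rows:
  rows:
    - {"x": 3,"y": -7,"z": 0,"roll": 0,"hand": 0}
    - {"x": 2,"y": -7,"z": 0,"roll": 0,"hand": 0}
    - {"x": 0,"y": -7,"z": 0,"roll": 0,"hand": 0}
    - {"x": 0,"y": -7,"z": 0,"roll": 0,"hand": 0}
    - {"x": 0,"y": -7,"z": 0,"roll": 0,"hand": 0}
    - {"x": 0,"y": -7,"z": 0,"roll": 0,"hand": 0}
    - {"x": 0,"y": -7,"z": 0,"roll": 0,"hand": 0}

```text
time: 10.1
position: [0.5806, 0.1577, 0.1939]
tool_rot: [-3.141, -0.038, -0.002]
ft_force: [0.3, 0.9, 1.6]
grip_width: 0.004
grip_force: 0.9
```

Call:
send_rows:
  rows:
    - {"x": 0,"y": -8,"z": 0,"roll": 0,"hand": 0}
    - {"x": 0,"y": -8,"z": -1,"roll": 0,"hand": 0}
    - {"x": 0,"y": -8,"z": -1,"roll": 0,"hand": 0}
    - {"x": 0,"y": -7,"z": -2,"roll": 0,"hand": 0}
    - {"x": 0,"y": -7,"z": -2,"roll": 0,"hand": 0}

```text
time: 10.6
position: [0.5804, 0.1189, 0.187]
tool_rot: [3.141, 0.037, 0.0]
ft_force: [0.9, 1.7, 0.6]
grip_width: 0.005
grip_force: 0.7
```

Call:
send_rows:
  rows:
    - {"x": 0,"y": -7,"z": -4,"roll": 0,"hand": 0}
    - {"x": 0,"y": -6,"z": -4,"roll": 0,"hand": 0}
    - {"x": 0,"y": -6,"z": -4,"roll": 0,"hand": 0}
    - {"x": 0,"y": -5,"z": -4,"roll": 0,"hand": 0}
    - {"x": 0,"y": -5,"z": -5,"roll": 0,"hand": 0}
    - {"x": 0,"y": -5,"z": -5,"roll": 0,"hand": 0}

```text
time: 11.2
position: [0.5803, 0.0854, 0.1608]
tool_rot: [-3.141, -0.038, 0.0]
ft_force: [0.8, 1.5, 0.6]
grip_width: 0.007
grip_force: 0.6
```

Call:
send_rows:
  rows:
    - {"x": 0,"y": -5,"z": -5,"roll": 0,"hand": 0}
    - {"x": 0,"y": -5,"z": -6,"roll": 0,"hand": 0}
    - {"x": 0,"y": -5,"z": -6,"roll": 0,"hand": 0}
    - {"x": 0,"y": -3,"z": -6,"roll": 0,"hand": 0}
    - {"x": 0,"y": -3,"z": -6,"roll": 0,"hand": 0}
    - {"x": 0,"y": 0,"z": 0,"roll": 0,"hand": 0}

```text
time: 11.8
position: [0.5798, 0.0637, 0.1311]
tool_rot: [3.141, 0.036, -0.003]
ft_force: [-0.0, -1.2, -0.6]
grip_width: 0.009
grip_force: 0.0
```

Call:
send_rows:
  rows:
    - {"x": 0,"y": 0,"z": -3,"roll": 0,"hand": 0}
    - {"x": 0,"y": 0,"z": -3,"roll": 0,"hand": 0}
    - {"x": 0,"y": 0,"z": -2,"roll": 0,"hand": 0}
    - {"x": 0,"y": 0,"z": 0,"roll": 0,"hand": 0}

```text
time: 12.2
position: [0.5803, 0.0648, 0.1241]
tool_rot: [-3.141, -0.038, 0.0]
ft_force: [-0.3, 0.1, -0.2]
grip_width: 0.005
grip_force: 0.0
```

Call:
send_rows:
  rows:
    - {"x": 0,"y": 0,"z": -1,"roll": 0,"hand": 0}
    - {"x": 0,"y": 0,"z": -1,"roll": 0,"hand": 0}
    - {"x": 0,"y": 0,"z": 0,"roll": 0,"hand": 0}

```text
time: 12.5
position: [0.5804, 0.0649, 0.1222]
tool_rot: [-3.141, -0.038, -0.0]
ft_force: [-0.2, -0.4, -0.6]
grip_width: 0.006
grip_force: 0.0
```

Call:
send_rows:
  rows:
    - {"x": 0,"y": 0,"z": -1,"roll": 0,"hand": 0}
    - {"x": 0,"y": 0,"z": -1,"roll": 0,"hand": 0}
    - {"x": 0,"y": 0,"z": 0,"roll": 0,"hand": 0}

```text
time: 12.8
position: [0.5804, 0.0649, 0.1221]
tool_rot: [3.14, 0.038, -0.0]
ft_force: [-4.5, -0.8, 11.9]
grip_width: 0.007
grip_force: 6.2
```

Call:
send_rows:
  rows:
    - {"x": 0,"y": 0,"z": -1,"roll": 0,"hand": 0}
    - {"x": 0,"y": 0,"z": 0,"roll": 0,"hand": 0}

```text
time: 13.0
position: [0.5805, 0.0649, 0.1221]
tool_rot: [3.14, 0.038, -0.0]
ft_force: [-8.1, -1.5, 17.8]
grip_width: 0.008
grip_force: 9.3
```

There's hard contact at fingertip z = 52 mm, which is the fully-down height. I lift clear and check.

Call:
send_rows:
  rows:
    - {"x": 0,"y": 0,"z": 3,"roll": 0,"hand": 0}
    - {"x": 0,"y": 0,"z": 20,"roll": 0,"hand": 0}
    - {"x": 0,"y": 0,"z": 40,"roll": 0,"hand": 0}
    - {"x": -20,"y": 0,"z": 40,"roll": 0,"hand": 0}
    - {"x": -40,"y": 0,"z": 20,"roll": 0,"hand": 0}
    - {"x": -40,"y": 0,"z": 0,"roll": 0,"hand": 0}
    - {"x": -40,"y": 0,"z": 0,"roll": 0,"hand": 0}
    - {"x": 0,"y": 0,"z": 0,"roll": 0,"hand": 0}

```text
time: 13.8
position: [0.436, 0.0647, 0.2419]
tool_rot: [3.135, 0.038, -0.002]
ft_force: [0.3, 0.1, -1.2]
grip_width: 0.006
grip_force: 0.0
```

Run:
```python
from bench import *
import cv2,numpy as np
f=lambda a:cv2.resize(a,(500,400),interpolation=cv2.INTER_CUBIC)
a=f(get_image("top")[145:235,190:305]);b=f(get_image("side")[160:260,185:310])
cv2.imwrite("pics/e.png",cv2.resize(np.hstack([a,b]),(800,320)))
```

```text
(no output)
```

View pics/e.png

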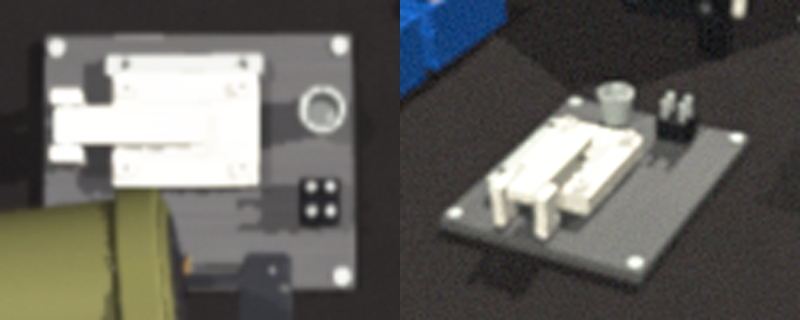

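The arm lies level over the cover, the cover is flush with the stop, the cup and block are in place, and the robot is clear.

```bash
python3 -c "from bench import *;print(close_job())"
```

```text
the job is handed in; nothing more can be done
None
```

The cover lies flat with its bosses up, flush against the end stop, and the hold-down arm is fully down above it; the job was handed in at about 14 s with the cup and bit block where they stood and the robot clear.

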